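Shift the modelmaker's lathe to low gear under stop, clear the key, re-arm

TASK

Get the little lathe ready to turn the resin wheel in its chuck at low speed. First press the black mushroom stop button on the control box until it latches down; with it down, work the gear lever through its zigzag gate from the left-hand slot into the right-hand slot (nearest the chuck), fully home at that slot's closed near end, take the T-handled chuck key out of the chuck and lay it flat in the open tool tray, and swing the clear guard fully down over the chuck. Last, twist the mushroom clockwise so that it springs back up, and let go, leaving the other things on the bench where they are.

Things in the scene. Friction and masses are not known exactly. Their poses are not given: they have to be found in the camera images.
- lathe: bench lathe, fixed, dark grey; its place and yaw change. Origin at bench level under the centre of the headstock (140 x 160 mm, top at z 175); x points from its front (the robot's side) to its back, y from the chuck to the belt cover, z up. Chuck, carriage and tailstock lie to its -y. Control box before the headstock: x -195 to -75, y -65 to 65, top at z 85 mm
- stop_top (a point): centre of the top of the black mushroom stop on the control box, at x -140, y 20 in the lathe frame: head 40 mm across, sides straight from 6 to 14 mm below this point, underside 19.5 mm below it, box top 39.5 mm below it when the button is up. The headstock's front face is 70 mm behind its axis
- stop (a joint): how far the mushroom is pressed, m: 0 up; about 0.007 latched; 0.0095 at the bottom. Press it more than 8 mm (about 5 N, ending on a firm stop) and it latches; it then stays down until twisted, when its spring (about 4 N) lifts it, in lightly held fingers or as they let go or lift
- stop_turn (a joint): twist of the mushroom, rad, clockwise seen from above, 0 to 0.8 (end stop); 0.45 or more unlatches it; a light spring (under 0.05 N m) turns it back to 0 when it is let go
- gear_pivot (a point): pivot of the gear lever inside the headstock, 115 mm above the bench; axes as the lathe's. The lever is a 10 mm steel stick that swings about this point in any direction and stays where it is left (1 to 2 N at the knob moves it)
- gear_knob (a point): centre of the black ball knob, 28 mm across, on top of the gear lever, 130 mm from the pivot. When the stick's axis passes x, y at gate height (63 mm above the pivot) the knob is 130 mm along that line: low gear home is about -21, -39, 122 mm from the pivot in the lathe's axes
- gate: steel gate plate, 64 (x) by 84 mm (y), round the stick, 60 to 66 mm above the pivot; axes as the lathe's, zero at the stick's pivot, seen from above. Slots 14 mm wide, three parallel runs along x at y +20 (left, high gear), 0 (middle) and -20 mm (right, low gear, nearest the chuck); the stick's axis goes from x -11 to +11 mm in each, with 2 mm of play
- gear_fore (a joint): lean of the gear lever to the lathe's +x (away from the front), rad: about +0.17 and -0.17 at the far and near ends of the runs. Left and middle runs are joined only at their near ends (x -11), middle and right runs only at their far ends (x +11). Low gear is the near end of the right run. It starts in the far half of the left run
- gear_side (a joint): lean of the gear lever to the lathe's +y (left), rad: about +0.31, 0 and -0.31 in the left, middle and right runs
- chuck_key: loose steel chuck key, about 110 g, T-shaped, 79 mm long: 8 mm square tip (origin at its end, z along the shaft to the handle), 13 mm round shaft, handle bar 10 mm thick and 70 mm long along its x, centred 70 mm from the tip. It stands upright, a little loose, 14 mm deep in the socket on top of the chuck, bar nearly along the lathe's x. Lifts straight out
- key_bar (a point): centre of the chuck key's handle bar, 70 mm from the tip
- chuck_top (a point): mouth of the key socket on top of the chuck, 165 mm above the bench; the chuck is 80 mm across
- tray: fixed open aluminium tool tray, outside 130 mm (x) by 180 mm (y), 24 mm high, walls and floor 5 mm; origin under its centre, at bench level. A spanner lies in it along the +x wall (from x +34 mm on); the rest is free
- guard_hinge (a point): centre of the guard's hinge rod, 165 mm above the bench behind the chuck, the rod along the lathe's y; axes as the lathe's
- guard_knob (a point): centre of the black ball knob, 22 mm across, on a 30 mm stem at the middle of the front edge of the clear chuck guard (78 mm wide); it swings round the hinge at 140 mm radius. Open, it stands up behind the chuck; shut, it is 140 mm before (-x of the lathe) and 6 mm above the hinge
- guard (a joint): guard angle, rad: 0 shut (on its stop), 1.8 to 1.95 open; stiff hinge (2 to 3 N at the knob), stays where it is left
- spanner: an open-ended spanner 108 mm long, 6 mm thick, lying in the tool tray along its far (+x of the tray) long side; must be left alone
- resin_wheel: a cream resin wheel 44 mm across and 20 mm high, on the bench just right of the control box; must be left alone
- resin_ring: a cream resin ring 64 mm across, 30 mm high, on the bench; must be left alone
- resin_dish: a cream resin dish 120 mm across, 28 mm high, on the drawing sheet to the left; must be left alone
- glue: a white glue bottle 36 mm across, about 85 mm tall; must be left alone
- resin_bell: a cream resin bell 60 mm across, 50 mm high; must be left alone
- brush: a flat brush 170 mm long, lying on the bench; must be left alone
There are look-alikes about, which are no part of the job. What is shaped like the chuck_key but purple is not meant.

How it is judged:
By the outcome, as a careful person would: the job done as asked, in the order asked, and still so for the second after the job is handed in, with the robot touching nothing.
It also fails if it takes over 72 s, if anything falls off the work surface, if the arm or the gripper's body presses on something with over 40 N, if the wrist force passes 120 N, or if a joint passes its speed limit or range.

ROBOT

A 6-joint arm with a two-finger parallel gripper is mounted at the origin on the work surface. World frame = base frame: x ahead of the robot, y to its left, z up, the work surface at z = 0. Lengths are in m, angles in rad, forces in N, time in s.
With the tool pointing down it reaches from about 0.375 to 0.9 m from the base axis. Payload 3.1 kg.
Tool frame: the origin (TCP) lies on the centre line of the jaws, within the pads' length; the fingertips stand 25 mm ahead of it and the grasp point (between the pads) lies 6 mm ahead of it (manip.tip_extent is the distance from the TCP to the fingertips, in m); z points along the fingers, y is the line along which they close (so a half turn about z gives the same grasp; the last joint's range is limited). The gripper opens to 85 mm and grips with 20 to 120 N. Pads are 22 mm wide; open, the fingers measure 114 mm over their backs; the gripper's body (76 mm by 85 mm) begins 54 mm behind the grasp point. The pads swing forward as they close: fully open they stand 13 mm farther back than shut.
Start: joints at [1.065, 0.527, 1.433, -0, 1.181, -0.178], TCP at [0.201, 0.592, 0.256] pointing down, gripper open.
Joint ranges: [-3.08, 3.08], [-0.75, 2.2], [0.22, 2.44], [-1.43, 4.57], [0, 2.65], [-2.85, 2.85]. Speed limits (rad/s): [2.79, 2.79, 3.14, 3.14, 3.14, 3.14].

INTERFACE

Orientations are given as a unit quaternion [x, y, z, w].
In Python, from station import readout, imaging, order, manip gives the robot as it stands.
- The arm moves only by the tool move_arm, never from a script. Its argument "rows" is a list of rows, each a list of 7 numbers: the turn, a rotation vector about the tool's x, y, z in degrees, then the shift along the tool's x, y, z in mm, then the closure, from 0 (fully open) to 1 (shut). A call has 1 to 12 rows; each row is the pose to reach, as a shift and turn from the pose commanded when the call began, along the tool's axes at that moment; what a row does not reach only later rows make up. A row lasts 1/12 s, in which the tool goes at most 41.7 mm and 7.16 degrees, less where a joint would pass 70% of its speed; a pose out of reach is approached as far as the arm can. A call with a gripper value outside its range is refused whole. The fingers move at their own pace and stop on an object; "squeeze" is the grip in N (left out, the last holds). Time passes only in rows, so rows that repeat a pose let the fingers close. It gives the time, the measured TCP pose, the force, the opening and the grip force at its end, in the units of the state.
- readout.sense(): the state, without advancing time (a new reading comes with each control period).
- imaging.snapshot(name): name is "scene" or "top"; returns a dict with "img" (480x640x3 uint8, red, green, blue), "z_map" (480x640 float32, m along the optical axis (not along the pixel's ray), 0 where there is no reading), "fovy" (degrees; the focal length in pixels is half the picture's height over the tangent of half this angle, whatever the lens; pixels are square), "cx", "cy" (the principal point, pixels), "k1" (the pictures are not rectified: a ray, as slopes to the right and down, at radius r is drawn at 1 + k1 r^2 times it, then the intrinsics apply), "rvec" (rotation vector, rad) and "tvec" (3), from world to camera coordinates, as OpenCV has them. Camera axes: x right, y down, z forward; pixel columns grow to the right and rows downward; lengths in m; the calibration is good to about 2 mm. A picture is of the moment at which its call begins.
- order.sign_off(): hands the job in; it is judged then, once.
The state is a dict: "t": time; "q": joint angles; "qd": joint speeds; "tau": joint torques, N m; "tcp_pos": TCP position; "tool_rot": TCP orientation; "force": force on the tool from outside, world axes, zero at the start; "ft_torque": the same for the moment, N m; "finger_gap": opening from 0.0 (shut) to 1.0 (fully open); "gripper_force": force on a finger pad.
Only numpy, scipy, OpenCV 4.12 (cv2) and the standard library are available. Lean on these libraries where they do the work, as an engineer would, in place of code of your own. Each camera call takes 0.05 s, during which the arm holds its last target. There are 200 camera calls.

## Working session

There is one attempt and no reset: what is moved stays moved. The work goes in short steps, Python scripts to look and compute and a tool call to move; the robot and the scene stay as the last step left them, time stands still between calls to the robot, and variables do not carry over. Pictures are saved under pics/ and viewed, at most 10 in all, crops included, and the job is handed in when it is done.

Besides the shell and the picture viewer there is one more tool, called after "Emit:" as a command line: name --pt "numbers of a row" for each row, then --argument value for the rest. move_arm: Moves the arm, as the interface text tells. Its arguments: {"type":"object","properties":{"rows":{"type":"array"},"squeeze":{"type":"number"}},"required":["rows"]}

```bash
ls; mkdir -p pics; cat > h.py <<'E'
import numpy as np, cv2
from scipy.spatial.transform import Rotation as R
from station import readout, imaging, order, manip
class Cam:
    def __init__(s,name):
        d=imaging.snapshot(name); s.img=d["img"]; s.z=d["z_map"]; s.f=240/np.tan(np.radians(d["fovy"])/2)
        s.K=np.array([[s.f,0,d["cx"]],[0,s.f,d["cy"]],[0,0,1.]]); s.D=np.array([d["k1"],0,0,0,0.])
        s.rv=np.array(d["rvec"],float); s.tv=np.array(d["tvec"],float); s.Rm=R.from_rotvec(s.rv).as_matrix(); s.c=-s.Rm.T@s.tv
    def rays(s,uv):
        n=cv2.undistortPointsIter(np.array(uv,float).reshape(-1,1,2),s.K,s.D,None,None,(3,50,1e-10)).reshape(-1,2)
        return np.c_[n,np.ones(len(n))]
    def plane(s,uv,z):
        d=s.rays(uv)@s.Rm; return s.c+d*((z-s.c[2])/d[:,2])[:,None]
    def pts(s,uv):  # via depth
        uv=np.array(uv).reshape(-1,2); r=s.rays(uv); zz=s.z[uv[:,1].astype(int),uv[:,0].astype(int)]
        return (r*zz[:,None]-s.tv)@s.Rm
    def cloud(s):
        v,u=np.mgrid[:480,:640]; return s.pts(np.c_[u.ravel(),v.ravel()]).reshape(480,640,3)
    def proj(s,p): return cv2.projectPoints(np.array(p,float).reshape(-1,1,3),s.rv,s.tv,s.K,s.D)[0].reshape(-1,2)
    def save(s,fn): cv2.imwrite(fn,s.img[:,:,::-1])
E
python3 - <<'E'
from h import *
for n in("scene","top"):
    c=Cam(n); c.save(f"pics/{n}0.png"); print(n,c.c,c.f,c.D[0],(c.z>0).mean())
print(readout.sense(),manip.tip_extent)
E
```

```text
pics
scene [0.90555386 0.91581935 1.02444427] 577.0692237985826 0.04728038446486097 0.9946126302083333
top [0.34990031 0.10097062 1.37378195] 559.1077278795648 -0.1598527315151421 0.9960221354166666
{'t': 0.1, 'q': array([ 1.06452000e+00,  5.28395088e-01,  1.43378054e+00, -3.92281015e-05,
        1.18144540e+00, -1.78481516e-01]), 'qd': array([-0.00044316, -0.0025126 , -0.00327386, -0.00105837, -0.00060094,
       -0.00068342]), 'tau': array([-1.25135293e-04, -4.43304849e+01, -1.78584731e+01, -2.35177349e-04,
        3.88741406e-03, -2.21922299e-06]), 'tcp_pos': array([0.20089156, 0.59118764, 0.25541597]), 'tool_rot': array([ 1.63157166e-01,  9.86599569e-01, -9.61412176e-04, -3.23406285e-04]), 'force': array([ 0.16051959, -0.17721819, -0.81810842]), 'ft_torque': array([-0.0466551 ,  0.00299853, -0.06654274]), 'gripper_force': 0.0, 'finger_gap': 1.0000398355279487} 0.025
```

View pics/scene0.png

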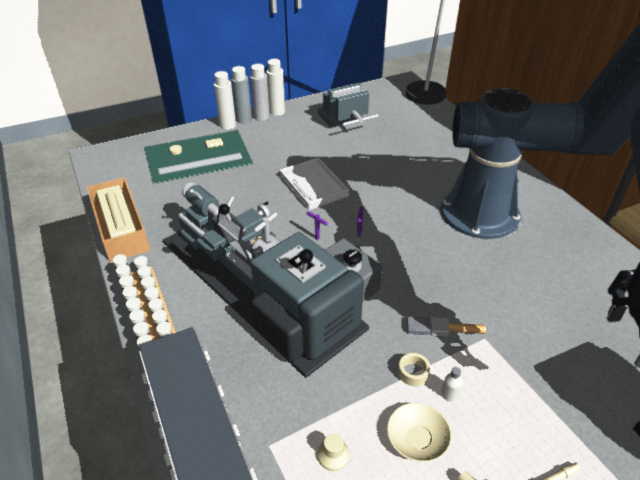

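View pics/top0.png

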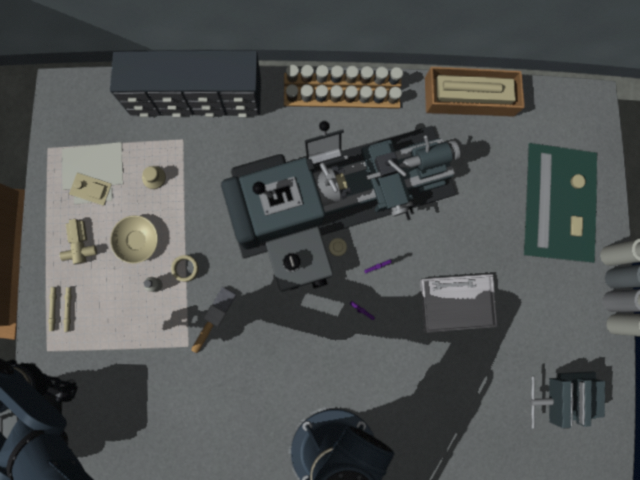

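The scene view shows the lathe at (290,270), the mushroom at (352,258), the gear knob at (303,258), purple look-alikes at (317,222) and (360,222), and the tray at (315,182). In the top view the stop is at (292,261), the gear knob at (259,188), the guard knob at (324,126), the chuck near (333,180) and the tray at (459,303). I'll zoom in and measure.

```bash
python3 - <<'E'
from h import *
s=Cam("scene");t=Cam("top")
a=cv2.resize(s.img[170:320,170:390],None,fx=3.6,fy=3.6,interpolation=cv2.INTER_CUBIC)[:, :792]
b=cv2.resize(t.img[110:290,215:415],(400,360),interpolation=cv2.INTER_CUBIC)
cv2.imwrite("pics/sc.png",a[:,:,::-1])
b=cv2.resize(t.img[115:290,220:450],None,fx=3.4,fy=3.4,interpolation=cv2.INTER_CUBIC)
cv2.imwrite("pics/tc.png",b[:,:,::-1])
# headstock top plane & control box top from depth
P=t.cloud()
for n,uv in dict(stop=(292,261),knob=(259,188),gk=(324,126),box=(310,250),hs=(310,205),trayfloor=(459,315),bench=(400,380)).items():
    print(n,P[uv[1],uv[0]].round(4))
for nm,lo,hi,reg in(("hs",.168,.180,(215,330,150,245)),("box",.080,.089,(260,340,220,295)),("tray",.019,.030,(410,505,265,340))):
    u0,u1,v0,v1=reg; Q=P[v0:v1,u0:u1].reshape(-1,3); Q=Q[(Q[:,2]>lo)&(Q[:,2]<hi)]
    r=cv2.minAreaRect((Q[:,:2]*1000).astype(np.float32)); print(nm,len(Q),np.median(Q[:,2]),r)
E
```

```text
stop [0.4515 0.1025 0.1214]
knob [0.5894 0.1713 0.2539]
gk [0.705  0.0418 0.3096]
box [0.4802 0.0612 0.0874]
hs [0.5697 0.0645 0.1755]
trayfloor [ 0.3295 -0.3111  0.0086]
bench [ 0.1717 -0.1631  0.0035]
hs 5042 0.1751758433334087 ((588.3292236328125, 123.31135559082031), (147.27552795410156, 251.84957885742188), 16.656444549560547)
box 2327 0.08520275326740788 ((463.8963317871094, 86.71895599365234), (125.99723815917969, 140.6555633544922), 17.394704818725586)
tray 526 0.024315417384472914 ((359.8968811035156, -308.22808837890625), (130.62014770507812, 183.59750366210938), 3.5440399646759033)
```

View pics/sc.png

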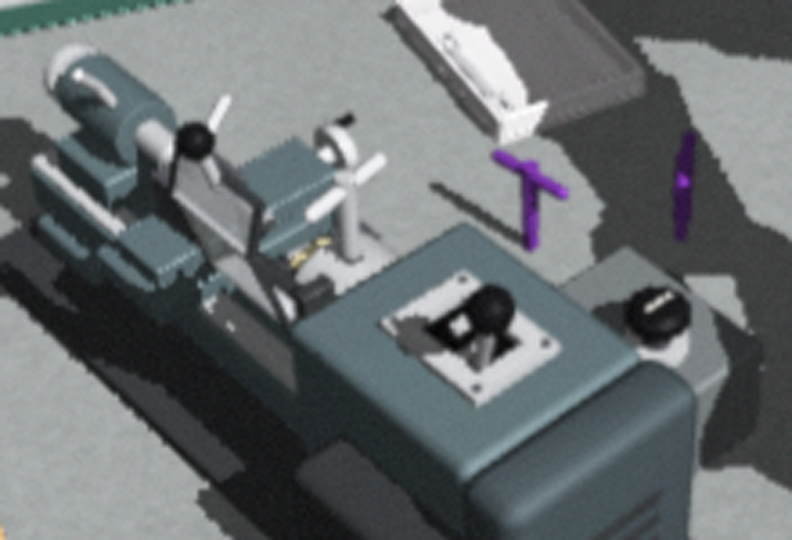

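View pics/tc.png

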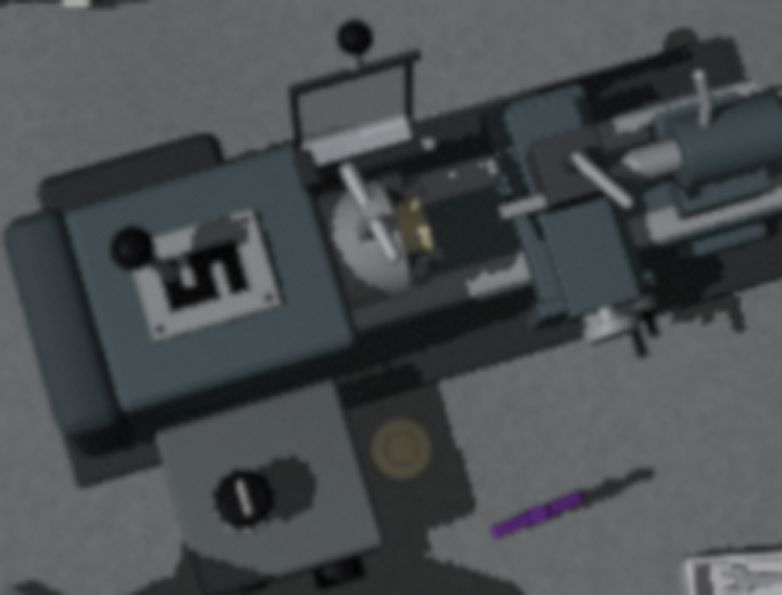

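The crops show the key's bar from scene (257,230) to (276,214) with its shaft meeting the chuck at (267,241). The lever is in the far left slot, the guard knob is at scene (224,209), and the lathe yaw is about +17°. Next I'll triangulate.

```bash
cat >> h.py <<'E'
def tri(s,t,us,ut):
    ps=cv2.undistortPoints(np.array([[us]],float),s.K,s.D); pt=cv2.undistortPoints(np.array([[ut]],float),t.K,t.D)
    X=cv2.triangulatePoints(np.c_[s.Rm,s.tv],np.c_[t.Rm,t.tv],ps.reshape(2,1),pt.reshape(2,1)).ravel(); return X[:3]/X[3]
def blob(c,ctr,r,thr,bright=False):
    g=c.img.max(2); m=((g>thr) if bright else (g<thr)).astype(np.uint8); w=np.zeros_like(m); cv2.circle(w,tuple(map(int,ctr)),r,1,-1); m&=w
    cs,_=cv2.findContours(m,0,1); k=max(cs,key=cv2.contourArea); (x,y),rad=cv2.minEnclosingCircle(k); return (x,y),rad,cv2.contourArea(k),cv2.minAreaRect(k)
E
python3 - <<'E'
from h import *
s=Cam("scene");t=Cam("top")
for n,us,ut,r in(("gear",(306,256),(258.5,187.5),9),("guard",(224,209),(324,126),8),("stop",(352,257),(292,261),13)):
    for thr in (28,40):
        a=blob(s,us,r,thr);b=blob(t,ut,r,thr); print(n,thr,np.round(a[0],1),round(a[1],1),a[2],np.round(b[0],1),round(b[1],1),b[2],tri(s,t,a[0],b[0]).round(4))
Pt,Ps=t.cloud(),s.cloud()
A=np.r_[Pt.reshape(-1,3),Ps.reshape(-1,3)]
def near(P,x,y,r,lo,hi): P=P.reshape(-1,3); return P[(np.hypot(P[:,0]-x,P[:,1]-y)<r)&(P[:,2]>lo)&(P[:,2]<hi)]
for nm,P in(("top",Pt),("scene",Ps)):
    q=near(P,.45,.10,.035,.116,.14); print(nm,"stop",len(q),cv2.minEnclosingCircle((q[:,:2]*1e3).astype(np.float32)),np.median(q[:,2]))
    q=near(P,.6,.025,.08,.208,.232); print(nm,"bar",len(q),np.median(q[:,2]),cv2.minAreaRect((q[:,:2]*1e3).astype(np.float32)) if len(q)>3 else 0)
    q=near(P,.6,.025,.08,.17,.2); print(nm,"shaft",len(q),np.median(q,0))
f=lambda x,y:(x/3.6+170,y/3.6+170)
g=lambda x,y:(x/3.4+220,y/3.4+115)
print("ends",tri(s,t,f(383,159),g(345,166)),tri(s,t,f(311,217),g(391,256)))
# gate plate
m=(t.img.min(2)>95).astype(np.uint8); w=np.zeros_like(m); w[170:222,250:310]=1; w[:182,250:264]=0; m&=w
cs,_=cv2.findContours(m,0,1); k=max(cs,key=cv2.contourArea); hull=cv2.convexHull(k)
print("gate",t.plane(cv2.boxPoints(cv2.minAreaRect(k)),.181).round(4).tolist())
# lathe yaw from headstock front edge/top pts
Q=Pt[150:245,225:335].reshape(-1,3);Q=Q[(abs(Q[:,2]-.175)<.005)]
c,sn=np.cos(np.radians(17)),np.sin(np.radians(17))
L=np.c_[Q[:,0]*c+Q[:,1]*sn,-Q[:,0]*sn+Q[:,1]*c]
e=[]
for y in np.arange(-.12,.06,.005)+0: 
    k=L[abs(L[:,1]-y)<.0025]
    if len(k)>10:e.append((y,k[:,0].min(),k[:,0].max()))
e=np.array(e);print(e.round(4).tolist())
Q=Pt[215:300,260:345].reshape(-1,3);Q=Q[(abs(Q[:,2]-.0855)<.005)];L=np.c_[Q[:,0]*c+Q[:,1]*sn,-Q[:,0]*sn+Q[:,1]*c]
print("box",np.percentile(L,[1,99],0))
E
```

```text
gear 28 [306.2 257.5] 7.6 44.0 [259.2 187.7] 5.8 82.5 [0.5931 0.1732 0.2327]
gear 40 [305.  257.5] 8.2 120.5 [259.2 188. ] 6.5 100.0 [0.5939 0.1725 0.2321]
guard 28 [223.2 209.2] 3.9 10.5 [323.9 125.9] 4.3 46.0 [0.7095 0.0414 0.2971]
guard 40 [223.3 209.6] 4.9 56.0 [324. 126.] 4.5 55.0 [0.7094 0.0411 0.2958]
stop 28 [350.2 257.2] 6.9 49.5 [292.1 261.1] 8.1 171.5 [0.4527 0.1019 0.1106]
stop 40 [351.5 256.5] 8.9 137.0 [292.5 260.9] 9.1 209.0 [0.4515 0.102  0.1128]
top stop 247 ((450.1329650878906, 104.4172134399414), 20.934301376342773) 0.12279125171590685
top bar 151 0.22661847720273112 ((620.7329711914062, 27.875274658203125), (69.01177215576172, 12.839730262756348), 27.626176834106445)
top shaft 1375 [0.59812839 0.06915408 0.17593168]
scene stop 196 ((451.5774230957031, 107.3257064819336), 21.912946701049805) 0.12201326883343408
scene bar 160 0.2240265453473103 ((621.6844482421875, 30.140575408935547), (68.97266387939453, 13.8671236038208), 26.290756225585938)
scene shaft 894 [0.60343773 0.071306   0.17541162]
ends [0.62262022 0.05387951 0.26848068] [0.61913822 0.0019373  0.17096138
[... 364 characters left out ...]
.07, 0.5326, 0.6699], [-0.065, 0.532, 0.6701], [-0.06, 0.5315, 0.6692], [-0.055, 0.5324, 0.6699], [-0.05, 0.5322, 0.669], [-0.045, 0.5328, 0.6704], [-0.04, 0.5318, 0.669], [-0.035, 0.5319, 0.6683], [-0.03, 0.533, 0.6673], [-0.025, 0.5326, 0.6699], [-0.02, 0.5317, 0.6687], [-0.015, 0.5309, 0.6685], [-0.01, 0.5322, 0.6693], [-0.005, 0.5316, 0.6707], [0.0, 0.5325, 0.6705], [0.005, 0.5318, 0.6686], [0.01, 0.5311, 0.6701], [0.015, 0.5322, 0.6697], [0.02, 0.5323, 0.6687], [0.025, 0.5329, 0.6672], [0.03, 0.533, 0.6672], [0.035, 0.5273, 0.6714], [0.04, 0.5294, 0.6721], [0.045, 0.5262, 0.6702], [0.05, 0.5292, 0.6694], [0.055, 0.5272, 0.6716]]
box [[ 0.40728943 -0.11518569]
 [ 0.53107528  0.01196802]]
```

Measurements agree to about 2 mm. In world coordinates:

| Item | Position (m) |
|---|---|
| Stop top | (0.451, 0.105, 0.1245) |
| Gear pivot | (0.589, 0.132, 0.115) |
| Key bar centre | (0.621, 0.029, 0.2215), bar yaw 27° |
| Guard knob | (0.709, 0.041, 0.296) |
| Tray centre | (0.360, -0.308) |

First move: over the stop with the fingers shut.

Emit:
move_arm --pt "0 0 0 -393 -381 40 1" --pt "0 0 0 -393 -381 40 1" --pt "0 0 0 -393 -381 40 1" --pt "0 0 0 -393 -381 40 1" --pt "0 0 0 -393 -381 40 1" --pt "0 0 0 -393 -381 40 1" --pt "0 0 0 -393 -381 40 1" --pt "0 0 0 -393 -381 40 1" --pt "0 0 0 -393 -381 40 1" --pt "0 0 0 -393 -381 40 1" --pt "0 0 0 -393 -381 40 1" --pt "0 0 0 -393 -381 40 1" --squeeze 20

```text
t: 1.3
tcp_pos: [0.4291, 0.1459, 0.22]
tool_rot: [0.163, 0.987, 0.0, 0.0]
force: [1.7, -0.2, -0.0]
finger_gap: -0.002
gripper_force: 0.0
```

```bash
cat >> h.py <<'E'
def rel(p,yaw=None,tilt=0,q=None,p0=None,taxis='x'):
    """rotvec deg + shift mm in current tool axes to reach world p with tool y at yaw deg (tool down), then tilt about tool axis"""
    st=readout.sense(); R0=R.from_quat(st["tool_rot"]); p0=st["tcp_pos"] if p0 is None else p0
    if yaw is None: Rt=R0
    else:
        a=np.radians(yaw); y=np.array([np.cos(a),np.sin(a),0]); z=np.array([0,0,-1.]); Rt=R.from_matrix(np.c_[np.cross(y,z),y,z])*R.from_euler(taxis,tilt,degrees=True)
    return np.r_[(R0.inv()*Rt).as_rotvec(degrees=True),R0.inv().apply(np.array(p)-p0)*1e3].round(1)
def L2W(x,y): # lathe-axes vector to world
    a=np.radians(17.1); return np.array([x*np.cos(a)-y*np.sin(a),x*np.sin(a)+y*np.cos(a)])
E
python3 - <<'E'
from h import *
s=readout.sense(); print(s["t"],s["tcp_pos"],s["tool_rot"],s["force"],s["finger_gap"],s["q"])
print(rel([.4508,.105,.15])); print(rel([.4508,.105,.15],17))
E
```

```text
1.3 [0.42909886 0.14590794 0.22000735] [1.63210328e-01 9.86591229e-01 1.45026989e-04 3.39986356e-04] [ 1.72244115 -0.24021418 -0.01340158] -0.0019475855602413205 [ 8.02689537e-02  3.55357992e-01  1.89003211e+00  1.49948123e-04
  8.95472626e-01 -1.16273356e+00]
[  0.    0.    0.  -33.7 -31.8  70. ]
[  0.    0.   54.2 -33.7 -31.8  70. ]
```

Emit:
move_arm --pt "0 0 0 -34 -32 30 1" --pt "0 0 0 -34 -32 60 1" --pt "0 0 0 -34 -32 64 1" --pt "0 0 0 -34 -32 70 1" --pt "0 0 0 -34 -32 74 1" --pt "0 0 0 -34 -32 77 1" --pt "0 0 0 -34 -32 79 1" --pt "0 0 0 -34 -32 80.5 1" --pt "0 0 0 -34 -32 80.5 1"

```text
t: 2.05
tcp_pos: [0.4501, 0.1074, 0.1408]
tool_rot: [0.162, 0.987, -0.0, 0.001]
force: [-1.4, -2.1, 2.6]
finger_gap: -0.0
gripper_force: 1.9
```

Emit:
move_arm --pt "0 0 0 0 0 1 1" --pt "0 0 0 0 0 2 1" --pt "0 0 0 0 0 3 1" --pt "0 0 0 0 0 3 1"

```text
t: 2.38
tcp_pos: [0.4504, 0.1073, 0.1392]
tool_rot: [0.163, 0.987, 0.0, 0.001]
force: [-5.9, -0.7, 25.8]
finger_gap: -0.001
gripper_force: 12.9
```

Emit:
move_arm --pt "0 0 0 0 0 -40 1" --pt "0 0 0 0 0 -80 1" --pt "0 0 0 0 0 -120 0.5" --pt "0 0 0 0 0 -155 0"

```text
t: 2.72
tcp_pos: [0.4504, 0.1075, 0.2939]
tool_rot: [0.163, 0.987, 0.001, 0.001]
force: [1.0, -0.5, -1.8]
finger_gap: 0.273
gripper_force: 0.0
```

```bash
python3 - <<'E'
from h import *
s=readout.sense(); print(s["t"],s["tcp_pos"])
c=Cam("top");P=c.cloud().reshape(-1,3)
q=P[(np.hypot(P[:,0]-.451,P[:,1]-.105)<.03)&(P[:,2]>.1)&(P[:,2]<.14)];print("stop z",np.percentile(q[:,2],[50,80]))
q=P[(np.hypot(P[:,0]-.593,P[:,1]-.173)<.03)&(P[:,2]>.242)&(P[:,2]<.27)];print("knob",len(q),q.mean(0),np.percentile(q[:,2],95))
print(rel([.593,.173,.29],107))
E
```

```text
2.7167 [0.45038354 0.10748909 0.29394738]
stop z [0.11276382 0.11276382]
knob 129 [0.59164383 0.17371965 0.24882314] 0.2541950676063142
[ 1.000e-01  9.000e-01 -3.570e+01 -1.102e+02  1.063e+02  1.250e+01]
```

Emit:
move_arm --pt "0 0 -7 -22 21 0 0" --pt "0 0 -14 -44 42 0 0" --pt "0 0 -21 -66 63 0 0" --pt "0 0 -28 -88 84 0 0" --pt "0 0.5 -35.7 -109 107 0 0" --pt "0 0.5 -35.7 -109 107 15 0.1" --pt "0 0.5 -35.7 -109 107 30 0.3" --pt "0 0.5 -35.7 -109 107 45 0.4" --pt "0 0.5 -35.7 -109 107 50 0.8" --pt "0 0.5 -35.7 -109 107 50 0.8" --pt "0 0.5 -35.7 -109 107 50 0.8"

```text
t: 3.68
tcp_pos: [0.5867, 0.1727, 0.2402]
tool_rot: [-0.147, 0.989, 0.0, -0.006]
force: [-1.2, -2.0, -7.9]
finger_gap: 0.31
gripper_force: 20.3
```

```bash
python3 - <<'E'
from h import *
s=readout.sense(); print(s["t"],s["tcp_pos"],s["force"],s["finger_gap"],s["gripper_force"])
piv=np.array([.589,.132,.115])
for x,y in((11,20),(0,20),(-11,20),(-12.5,20),(-11,0),(11,0),(11,-20),(-13,-20),(-11,-20)):
    v=np.array([x,y,63.])/1e3; v*=.13/np.linalg.norm(v); w=piv+np.r_[L2W(v[0],v[1]),v[2]+.006]
    print(x,y,w.round(4),rel(w)[3:])
E
```

```text
3.6833 [0.58672783 0.17271834 0.24020307] [-1.16961834 -1.98145913 -7.91482412] 0.30999276222035893 20.28168797492981
11 20 [0.598  0.1754 0.2432] [-11.5  -0.7  -3.2]
0 20 [0.5774 0.1696 0.2449] [ 9.9 -0.3 -4.6]
-11 20 [0.5572 0.1628 0.2432] [31.2 -0.9 -2.7]
-12.5 20 [0.5545 0.1618 0.2427] [34.  -1.  -2.1]
-11 0 [0.5676 0.1254 0.2491] [ 32.2 -39.6  -8.6]
11 0 [0.6104 0.1386 0.2491] [-12.6 -39.5  -9.1]
11 -20 [0.6208 0.1012 0.2432] [-11.7 -78.3  -3.4]
-13 -20 [0.5764 0.0877 0.2426] [ 34.7 -78.3  -2.2]
-11 -20 [0.58   0.0886 0.2432] [ 31.  -78.5  -2.9]
```

Emit:
move_arm --pt "0 0 0 0 0 0 0.5" --pt "0 0 0 -3 0 -2 0.5" --pt "0 0 0 -5 0 -3 0.5" --pt "0 -0.7 0 -5 0 -3 0.5" --pt "0 -0.7 0 -5 0 -3 0.8" --pt "0 -0.7 0 -5 0 -3 0.8" --pt "0 -0.7 0 -5 0 -3 0.8"

```text
t: 4.27
tcp_pos: [0.5931, 0.1746, 0.2453]
tool_rot: [-0.147, 0.989, 0.002, 0.003]
force: [0.1, 1.4, 3.5]
finger_gap: 0.315
gripper_force: 19.6
```

```bash
cat > g.py <<'E'
from h import *
s=readout.sense(); print(s["t"],s["tcp_pos"],s["tool_rot"],s["force"],s["finger_gap"],s["gripper_force"])
piv=np.array([.589,.132,.115])
for x,y in((11,20),(0,20),(-11,20),(-12.5,20),(-11,0),(0,0),(11,0),(11,-20),(0,-20),(-13,-20),(-11,-20)):
    v=np.array([x,y,63.])/1e3; v*=.13/np.linalg.norm(v); w=piv+np.r_[L2W(v[0],v[1]),v[2]+.006]
    print(x,y,w.round(4),rel(w)[3:])
E
python3 g.py
```

```text
4.2667 [0.59310613 0.17457077 0.24525353] [-0.14706646  0.98912108  0.00186797  0.0027291 ] [0.0916848  1.44846651 3.45312009] 0.3146239682141203 19.59073841571808
11 20 [0.598  0.1754 0.2432] [-4.9 -0.7  2.1]
0 20 [0.5774 0.1696 0.2449] [16.4 -0.2  0.2]
-11 20 [0.5572 0.1628 0.2432] [37.8 -0.8  1.8]
-12.5 20 [0.5545 0.1618 0.2427] [40.6 -1.   2.3]
-11 0 [0.5676 0.1254 0.2491] [ 38.7 -39.6  -4.2]
0 0 [0.589 0.132 0.251] [ 16.3 -39.5  -6. ]
11 0 [0.6104 0.1386 0.2491] [ -6.1 -39.5  -3.9]
11 -20 [0.6208 0.1012 0.2432] [ -5.1 -78.3   1.8]
0 -20 [0.6006 0.0944 0.2449] [ 16.2 -78.9   0. ]
-13 -20 [0.5764 0.0877 0.2426] [ 41.3 -78.2   2.2]
-11 -20 [0.58   0.0886 0.2432] [ 37.5 -78.4   1.6]
```

Emit:
move_arm --pt "0 0 0 10 0 0 0.8" --pt "0 0 0 20 0 0 0.8" --pt "0 0 0 30 -0.5 1 0.8" --pt "0 0 0 38 -0.5 2 0.8" --pt "0 0 0 39 -1 2 0.8" --pt "0 0 0 39 -10 0 0.8" --pt "0 0 0 39 -20 -2 0.8" --pt "0 0 0 39 -30 -4 0.8" --pt "0 0 0 39 -39 -4 0.8" --pt "0 0 0 39 -40 -4 0.8"

```text
t: 5.1
tcp_pos: [0.5673, 0.1233, 0.2482]
tool_rot: [-0.146, 0.989, 0.001, 0.002]
force: [-3.7, 2.1, 6.1]
finger_gap: 0.312
gripper_force: 20.6
```

```bash
python3 g.py
```

```text
5.1 [0.56731437 0.12333144 0.24819495] [-0.14646114  0.9892142   0.00145723  0.00150961] [-3.66049555  2.10919225  6.11555656] 0.3122172347780124 20.63084900379181
11 20 [0.598  0.1754 0.2432] [-44.4  40.9   5.2]
0 20 [0.5774 0.1696 0.2449] [-23.1  41.3   3.5]
-11 20 [0.5572 0.1628 0.2432] [-1.7 40.7  5.1]
-12.5 20 [0.5545 0.1618 0.2427] [ 1.1 40.5  5.5]
-11 0 [0.5676 0.1254 0.2491] [-0.9  1.9 -0.9]
0 0 [0.589 0.132 0.251] [-23.3   2.   -2.7]
11 0 [0.6104 0.1386 0.2491] [-45.6   2.1  -0.7]
11 -20 [0.6208 0.1012 0.2432] [-44.8 -36.7   5. ]
0 -20 [0.6006 0.0944 0.2449] [-23.4 -37.3   3.3]
-13 -20 [0.5764 0.0877 0.2426] [  1.7 -36.7   5.5]
-11 -20 [0.58   0.0886 0.2432] [ -2.1 -36.9   4.9]
```

Emit:
move_arm --pt "0 0 0 -10 1 -1 0.8" --pt "0 0 0 -20 1.5 -2 0.8" --pt "0 0 0 -30 1.5 -2 0.8" --pt "0 0 0 -40 1.5 -1 0.8" --pt "0 0 0 -45.5 1.5 -1 0.8" --pt "0 0 0 -45.5 0 0 0.8" --pt "0 0 0 -45.5 -10 1 0.8" --pt "0 0 0 -45.5 -20 3 0.8" --pt "0 0 0 -45.5 -30 4 0.8" --pt "0 0 0 -45.5 -37 5 0.8" --pt "0 0 0 -45.5 -37 5 0.8"

```text
t: 6.02
tcp_pos: [0.622, 0.1006, 0.2429]
tool_rot: [-0.146, 0.989, 0.001, 0.002]
force: [1.4, 1.5, 1.4]
finger_gap: 0.311
gripper_force: 20.3
```

```bash
python3 g.py
```

```text
6.0167 [0.6219738  0.10056728 0.24286351] [-0.14610396  0.98926626  0.00131392  0.00204356] [1.41642558 1.51438732 1.44563698] 0.3110737009140331 20.28839349746704
11 20 [0.598  0.1754 0.2432] [ 1.3 78.5 -0.2]
0 20 [0.5774 0.1696 0.2449] [22.7 79.  -2. ]
-11 20 [0.5572 0.1628 0.2432] [44.  78.3 -0.4]
-12.5 20 [0.5545 0.1618 0.2427] [46.8 78.1  0.1]
-11 0 [0.5676 0.1254 0.2491] [44.8 39.5 -6.3]
0 0 [0.589 0.132 0.251] [22.4 39.6 -8.2]
11 0 [0.6104 0.1386 0.2491] [ 0.1 39.8 -6.1]
11 -20 [0.6208 0.1012 0.2432] [ 0.9  0.9 -0.4]
0 -20 [0.6006 0.0944 0.2449] [22.3  0.3 -2.1]
-13 -20 [0.5764 0.0877 0.2426] [47.4  0.9  0.1]
-11 -20 [0.58   0.0886 0.2432] [43.6  0.7 -0.6]
```

Emit:
move_arm --pt "0 0 0 10 0.5 -1 0.8" --pt "0 0 0 20 0.5 -2 0.8" --pt "0 0 0 30 0.5 -2 0.8" --pt "0 0 0 40 0.5 -1 0.8" --pt "0 0 0 45 0.5 0 0.8" --pt "0 0 0 47 0.5 0 0.8" --pt "0 0 0 49 0.5 0 0.8" --pt "0 0 0 49 0.5 0 0.8"

```text
t: 6.68
tcp_pos: [0.5756, 0.0882, 0.2429]
tool_rot: [-0.147, 0.989, 0.001, 0.003]
force: [4.1, -0.1, -1.5]
finger_gap: 0.312
gripper_force: 20.1
```

Emit:
move_arm --pt "0 0 0 48 0 0 0.4" --pt "0 0 0 0 0 0 0" --pt "0 0 0 0 0 -20 0" --pt "0 0 0 0 0 -60 0" --pt "0 0 0 0 0 -60 0"

```text
t: 7.1
tcp_pos: [0.5761, 0.0888, 0.3072]
tool_rot: [-0.147, 0.989, 0.001, 0.005]
force: [1.7, -0.1, 1.1]
finger_gap: 0.986
gripper_force: 0.0
```

```bash
python3 - <<'E'
from h import *
s=Cam("scene"); s.save("pics/s2.png")
u=s.proj([.580,.0886,.2372])[0]; print(u)
x,y=map(int,u)
a=cv2.resize(s.img[y-60:y+60,x-80:x+80],None,fx=5,fy=5,interpolation=cv2.INTER_CUBIC); cv2.imwrite("pics/s2c.png",a[:,:,::-1])
P=s.cloud().reshape(-1,3);q=P[(np.hypot(P[:,0]-.58,P[:,1]-.0886)<.025)&(P[:,2]>.225)&(P[:,2]<.255)]
from scipy.optimize import least_squares
if len(q)>20:
    r=least_squares(lambda c:np.linalg.norm(q-c,axis=1)-.014,[.58,.0886,.237],loss='soft_l1',f_scale=.002);print(len(q),r.x,L2W(0,0))
    d=r.x-[.589,.132,.115]; a=np.radians(-17.1);print("lathe axes",d[0]*np.cos(a)-d[1]*np.sin(a),d[0]*np.sin(a)+d[1]*np.cos(a),d[2])
E
```

```text
[294.37034027 227.76129151]
143 [0.57680122 0.0895487  0.23696954] [0. 0.]
lathe axes -0.02414190511514293 -0.036987717727768446 0.12196953729573863
```

View pics/s2c.png

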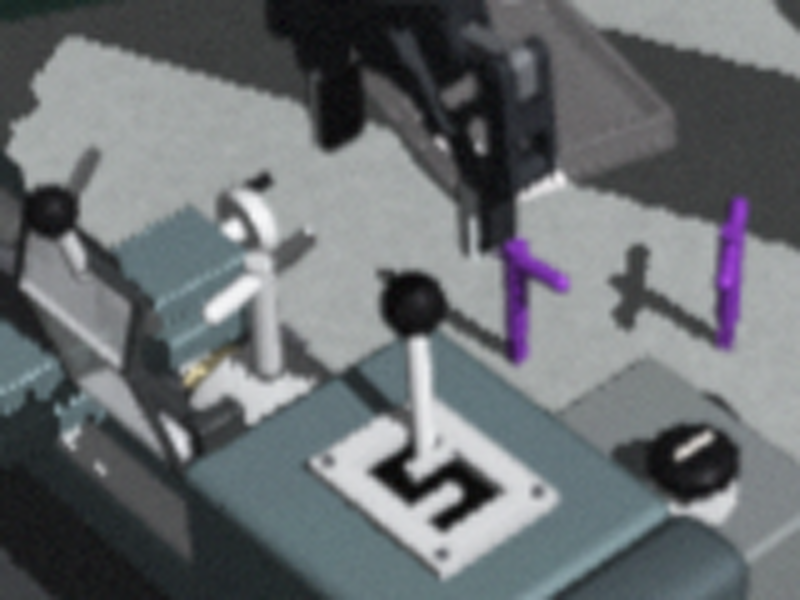

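The picture shows the lever home at the near end of the right slot (stick at crop (425,450)). The key stands at crop (262,310), with its bar from (207,313) to (312,232). Next, over the key.

```bash
python3 - <<'E'
from h import *
s=Cam("scene")
P=s.cloud().reshape(-1,3)
q=P[(np.hypot(P[:,0]-.621,P[:,1]-.029)<.05)&(P[:,2]>.2165)&(P[:,2]<.232)]
print(len(q),cv2.minAreaRect((q[:,:2]*1e3).astype(np.float32)),np.percentile(q[:,2],95))
f=lambda x,y:(x/5+214,y/5+167)
for e in((207,313),(312,232),(259,272)): print(s.plane([f(*e)],.2215))
q=P[(np.hypot(P[:,0]-.621,P[:,1]-.029)<.025)&(P[:,2]>.18)&(P[:,2]<.21)];print("shaft",len(q),q.mean(0))
print(rel([.621,.029,.285],117),rel([.621,.029,.2275],117))
E
```

```text
144 ((622.1022338867188, 30.008235931396484), (68.41973876953125, 14.92762565612793), 27.711318969726562) 0.2297733297090972
[[0.64929952 0.04268798 0.2215    ]]
[[0.59012135 0.01272962 0.2215    ]]
[[0.62025394 0.02754968 0.2215    ]]
shaft 57 [0.62330446 0.03280844 0.19556255]
[  0.1   0.3 -10.1 -27.  -70.7  19.3] [  0.1   0.3 -10.1 -26.7 -70.8  76.8]
```

Emit:
move_arm --pt "0 0 -5 -13 -35 10 0" --pt "0 0 -10 -27 -71 15 0" --pt "0 0.3 -10 -27 -71 20 0" --pt "0 0.3 -10 -27 -71 35 0" --pt "0 0.3 -10 -27 -71 55 0" --pt "0 0.3 -10 -27 -71 68 0.2" --pt "0 0.3 -10 -27 -71 75 0.4" --pt "0 0.3 -10 -27 -71 75 0.7" --pt "0 0.3 -10 -27 -71 75 1" --pt "0 0.3 -10 -27 -71 75 1" --pt "0 0.3 -10 -27 -71 75 1" --pt "0 0.3 -10 -27 -71 75 1" --squeeze 40

```text
t: 8.2
tcp_pos: [0.6217, 0.0283, 0.2291]
tool_rot: [-0.233, 0.973, 0.0, 0.001]
force: [0.6, -0.9, 0.7]
finger_gap: 0.135
gripper_force: 39.0
```

Emit:
move_arm --pt "0 0 0 0 0 -5 1" --pt "0 0 0 0 0 -12 1" --pt "0 0 0 0 0 -25 1" --pt "0 0 0 0 0 -50 1" --pt "0 0 0 0 0 -85 1" --pt "0 0 0 15 -7 -100 1" --pt "0 0 4 45 -22 -100 1" --pt "0 0 8 80 -39 -100 1" --pt "0 0 12 115 -56 -100 1" --pt "0 0 16 150 -73 -100 1" --pt "0 0 20 185 -90 -100 1" --pt "0 0 23.5 220 -107 -100 1"

```text
t: 9.2
tcp_pos: [0.4718, -0.1669, 0.3287]
tool_rot: [-0.028, 1.0, 0.001, -0.001]
force: [0.1, -0.0, -0.4]
finger_gap: 0.136
gripper_force: 39.1
```

```bash
python3 - <<'E'
from h import *
s=readout.sense(); print(s["t"],s["tcp_pos"],s["tool_rot"],s["force"],s["finger_gap"],s["q"])
for t,p in((-60,[.3485,-.332,.2]),(-55,[.3485,-.332,.2]),(-60,[.349,-.336,.062])): print(rel(p,93.5,t))
E
```

```text
9.2 [ 0.4718092  -0.16693964  0.32874234] [-2.84445714e-02  9.99594478e-01  1.19447787e-03 -5.99749804e-04] [ 0.07113513 -0.00642972 -0.37238717] 0.1360183152120723 [-5.64461762e-01  2.73130701e-01  1.64301044e+00  1.39204431e-03
  1.22778148e+00 -2.19262467e+00]
[-5.990e+01  1.000e-01 -3.000e-01  1.324e+02 -1.581e+02  1.285e+02]
[-5.490e+01  1.000e-01 -3.000e-01  1.324e+02 -1.581e+02  1.285e+02]
[-5.990e+01  1.000e-01 -3.000e-01  1.319e+02 -1.624e+02  2.665e+02]
```

Emit:
move_arm --pt "-7 0 0 15 -20 15 1" --pt "-14 0 0 30 -40 30 1" --pt "-21 0 0 45 -60 45 1" --pt "-28 0 0 60 -80 60 1" --pt "-35 0 0 75 -100 75 1" --pt "-42 0 0 90 -120 90 1" --pt "-49 0 0 110 -140 110 1" --pt "-56 0 0 132 -160 128 1" --pt "-60 0 0 132 -162 128 1" --pt "-60 0 0 132 -162 128 1" --pt "-60 0 0 132 -162 128 1" --pt "-60 0 0 132 -162 128 1"

```text
t: 10.2
tcp_pos: [0.353, -0.3353, 0.2015]
tool_rot: [-0.025, 0.866, 0.499, -0.016]
force: [0.5, 0.1, -0.6]
finger_gap: 0.137
gripper_force: 39.3
```

```bash
python3 - <<'E'
from h import *
s=readout.sense(); print(s["t"],s["tcp_pos"],s["tool_rot"],s["force"],s["finger_gap"],s["q"])
print(rel([.349,-.336,.2],93.5,-60),rel([.349,-.336,.062],93.5,-60),R.from_quat(s["tool_rot"]).as_matrix()[:,2])
c=Cam("scene");a=cv2.resize(c.img[90:290,230:490],None,fx=3,fy=3,interpolation=cv2.INTER_CUBIC); cv2.imwrite("pics/s3.png",a[:,:,::-1])
E
```

```text
10.2 [ 0.35295847 -0.33530931  0.20149087] [-0.02532514  0.86582966  0.49944081 -0.01601635] [ 0.54734061  0.06045523 -0.58672337] 0.13650931510041794 [-1.16276272  0.83016785  1.41391627  0.31623744  1.9011013  -2.85409484]
[-0.  -0.  -0.2  4.  -1.5  0.4] [  -0.    -0.    -0.2    3.7 -121.    69.4] [-0.05303167  0.86405009 -0.50060471]
```

View pics/s3.png

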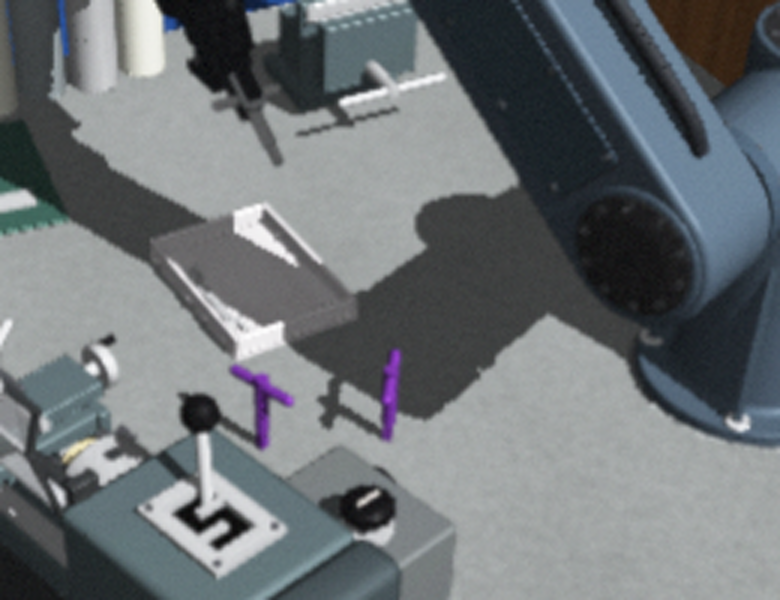

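The picture shows the key held tilted, tip at crop (278,160), above and beyond the tray at (255,280). Joint 6 sits at its range limit, so I'll roll it away from the limit while descending.

Emit:
move_arm --pt "0 0 5 0 0 0 1" --pt "0 0 8 0 0 0 1" --pt "0 0 8 2 -30 17 1" --pt "0 0 8 3 -60 35 1" --pt "0 0 8 3 -60 35 1"

```text
t: 10.67
tcp_pos: [0.3488, -0.333, 0.128]
tool_rot: [0.036, 0.864, 0.499, -0.053]
force: [-0.4, 1.0, -0.4]
finger_gap: 0.138
gripper_force: 39.3
```

```bash
python3 - <<'E'
from h import *
s=readout.sense(); print(s["t"],s["tcp_pos"],s["tool_rot"],s["force"],s["finger_gap"],s["q"])
Rm=R.from_quat(s["tool_rot"]).as_matrix();print(Rm)
tip=s["tcp_pos"]+.0776*Rm[:,2]; print("tip",tip)
print(rel([.349,-.336,.062]))
E
```

```text
10.6667 [ 0.34876976 -0.33299759  0.12802484] [ 0.03558023  0.86417348  0.49912031 -0.05307691] [-0.39822361  0.99163857 -0.42576354] 0.13824269358595673 [-1.16635063  0.9364238   1.43117388  0.30087621  1.78999152 -2.75359077]
[[-0.99183378  0.11447852 -0.05621768]
 [ 0.00851146  0.49922593  0.86643005]
 [ 0.12725295  0.85887609 -0.49612352]]
tip [ 0.34440727 -0.26576262  0.08952566]
[  0.    0.    0.   -8.7 -58.2  30.1]
```

Emit:
move_arm --pt "0 0 0 -5 -31 18 1" --pt "0 0 0 -7 -48 28 1" --pt "0 0 0 -8.5 -57 33 1" --pt "0 0 0 -9 -62 36 1" --pt "0 0 0 -9 -62 36 1" --pt "0 0 0 -9 -62 36 0.75" --pt "0 0 0 -9 -62 36 0.65" --pt "0 0 0 -9 -62 26 0.6" --pt "0 0 0 -9 -62 6 0.6" --pt "0 0 0 -9 -62 -30 0.6" --pt "0 0 0 -9 -62 -70 0.6"

```text
t: 11.58
tcp_pos: [0.3544, -0.4273, 0.1133]
tool_rot: [0.036, 0.864, 0.5, -0.052]
force: [0.6, -0.3, -0.6]
finger_gap: 0.403
gripper_force: 0.0
```

```bash
python3 - <<'E'
from h import *
s=readout.sense(); print(s["t"],s["tcp_pos"],s["tool_rot"],s["force"],s["finger_gap"],s["q"])
c=Cam("scene");t=Cam("top")
a=cv2.resize(c.img[130:240,260:370],(400,400),interpolation=cv2.INTER_CUBIC);b=cv2.resize(t.img[255:350,410:505],(400,400),interpolation=cv2.INTER_CUBIC); cv2.imwrite("pics/s4.png",np.hstack([a,b])[:,:,::-1])
print(rel([.349,-.3,.3],93.5,0))
E
```

```text
11.5833 [ 0.3544371  -0.42732114  0.11326781] [ 0.03575657  0.86396484  0.49958096 -0.0520105 ] [ 0.64366981 -0.33820419 -0.59388003] 0.40341497658825803 [-1.20950262  1.0353627   1.17905877  0.27855544  1.94629378 -2.74049517]
[ 59.2  -3.9  -7.5  30.3 225.8  21.6]
```

View pics/s4.png

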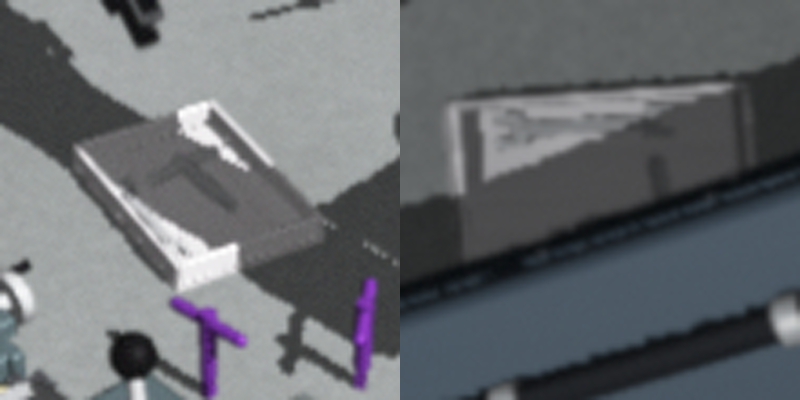

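The left crop shows the key lying in the tray, with its bar at (150,180)–(190,155), its shaft tip at (235,205), and clear of the spanner. I'll move on to the guard and recheck the key once the arm is clear.

```bash
python3 - <<'E'
from h import *
print(rel([.7094,.0412,.37],107,0),rel([.354,-.427,.25]),rel([.5,-.25,.37],107))
E
```

```text
[  59.6    3.1  -19.8 -313.8  499.9  261.8] [  0.    0.    0.   17.4 118.7 -62.2] [  59.6    3.1  -19.8 -110.5  327.7   21.7]
```

Emit:
move_arm --pt "7 0 -2 5 38 -20 0.6" --pt "14 0.5 -4 10 76 -41 0.3" --pt "21 1 -7 15 115 -60 0" --pt "28 1.4 -9 -3 145 -48 0" --pt "35 1.8 -11 -21 176 -37 0" --pt "42 2.2 -14 -39 206 -25 0" --pt "49 2.6 -16 -57 237 -13 0" --pt "56 3 -18.6 -75 267 -2 0" --pt "59.6 3.1 -19.8 -93 298 10 0" --pt "59.6 3.1 -19.8 -110 328 22 0" --pt "59.6 3.1 -19.8 -132 346 48 0" --pt "59.6 3.1 -19.8 -153 364 73 0"

```text
t: 12.68
tcp_pos: [0.5441, -0.1814, 0.3713]
tool_rot: [-0.149, 0.989, 0.006, -0.0]
force: [0.0, -1.3, -0.5]
finger_gap: 1.0
gripper_force: 0.0
```

```bash
python3 - <<'E'
from h import *
s=readout.sense(); print(s["t"],s["tcp_pos"],s["tool_rot"],s["q"])
t=Cam("top");c=Cam("scene")
for nm,C in(("top",t),("scene",c)):
    P=C.cloud().reshape(-1,3)
    q=P[(P[:,0]>.30)&(P[:,0]<.388)&(P[:,1]>-.385)&(P[:,1]<-.235)&(P[:,2]>.012)&(P[:,2]<.1)]
    print(nm,"key pts",len(q),q.mean(0).round(4) if len(q) else 0,q[:,2].max() if len(q) else 0)
print(rel([.7094,.0412,.37],107,0),rel([.7094,.0412,.302],107,0))
E
```

```text
12.6833 [ 0.54411697 -0.18143921  0.37130842] [-1.49426571e-01  9.88756575e-01  5.66159812e-03 -2.83909188e-04] [-0.52072851  0.34743438  1.40800702  0.00865277  1.39364071 -2.3930631 ]
top key pts 2 [ 0.3612 -0.3822  0.0136] 0.013967315668636559
scene key pts 165 [ 0.3358 -0.33    0.0173] 0.029360557400833633
[ 9.000e-01  1.000e-01  6.000e-01 -2.227e+02  1.599e+02  2.400e+00] [ 9.000e-01  1.000e-01  6.000e-01 -2.227e+02  1.589e+02  7.040e+01]
```

Emit:
move_arm --pt "0 0 0 -30 22 0 0" --pt "0 0 0 -60 43 0 0" --pt "0 0 0 -90 65 0 0" --pt "0 0 0 -120 86 0 0" --pt "0.9 0 0.6 -150 108 0 0" --pt "0.9 0 0.6 -180 130 0 0" --pt "0.9 0 0.6 -205 147 0 0" --pt "0.9 0 0.6 -222 160 0 0" --pt "0.9 0 0.6 -222 160 0 0"

```text
t: 13.53
tcp_pos: [0.7096, 0.0382, 0.3697]
tool_rot: [-0.146, 0.989, -0.0, -0.001]
force: [-0.3, 0.2, -0.5]
finger_gap: 0.998
gripper_force: 0.0
```

```bash
python3 - <<'E'
from h import *
from scipy.optimize import least_squares
s=readout.sense(); print(s["t"],s["tcp_pos"],s["tool_rot"],s["q"])
t=Cam("top");c=Cam("scene")
for nm,C in(("top",t),("scene",c)):
    P=C.cloud(); m=(C.img.max(2)<45)
    q=P[m];q=q[(np.linalg.norm(q-[.709,.041,.296],axis=1)<.025)]
    if len(q)>8: r=least_squares(lambda c:np.linalg.norm(q-c,axis=1)-.011,[.709,.041,.294],loss='soft_l1',f_scale=.002);print(nm,len(q),r.x)
    P=P.reshape(-1,3);q=P[(P[:,0]>.305)&(P[:,0]<.388)&(P[:,1]>-.385)&(P[:,1]<-.235)]
    k=q[(q[:,2]>.0125)&(q[:,2]<.1)]; print(nm,len(q),len(k),np.percentile(q[:,2],[10,50,90]),k[:,2].max() if len(k) else 0, cv2.minAreaRect((k[:,:2]*1e3).astype(np.float32)) if len(k)>4 else 0)
print(rel([.7094,.0412,.302],107,0))
b=cv2.resize(t.img[255:350,410:505],(570,570),interpolation=cv2.INTER_CUBIC); cv2.imwrite("pics/s5.png",b[:,:,::-1])
E
```

```text
13.5333 [0.70956048 0.03817878 0.36971937] [-1.46102558e-01  9.89269240e-01 -6.01123006e-05 -6.40121453e-04] [-1.02929365e-01  5.65783236e-01  1.04366825e+00 -4.32991072e-04
  1.53335206e+00 -1.96696408e+00]
top 1941 233 [0.00263368 0.00657153 0.01410277] 0.026187519836966242 ((354.8802490234375, -309.9744873046875), (86.33724212646484, 121.94013977050781), 10.386970520019531)
scene 70 [0.70962577 0.04366422 0.29860338]
scene 869 115 [0.00199577 0.00552005 0.01460117] 0.025142760769797285 ((345.901123046875, -328.9794616699219), (81.88299560546875, 110.9793472290039), 0.11574780941009521)
[-0.1 -0.2 -0.4 -3.5  5.9 67.8]
```

View pics/s5.png

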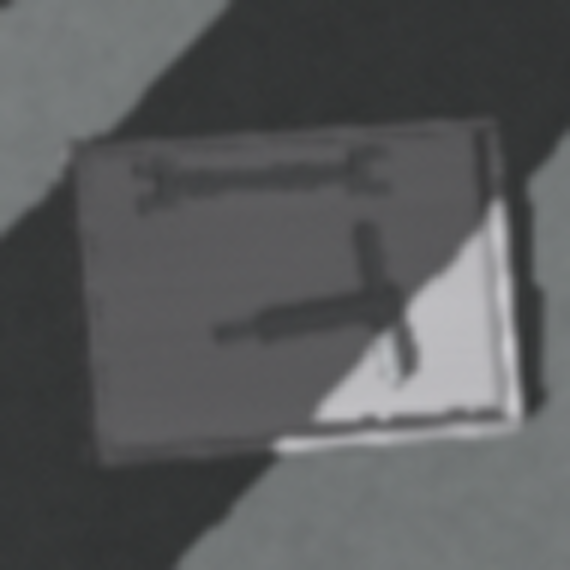

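The top crop shows the key lying flat (bar around (385,300), tip at (215,330)), clear of the spanner at (260,178). Before gripping the guard knob I'll check how far the arm has settled.

```bash
python3 - <<'E'
from h import *
for i in range(3):
    s=readout.sense(); print(s["t"],s["tcp_pos"],s["tool_rot"]); imaging.snapshot("top")
a=.043
hx,hz=None,None
s=readout.sense();k=np.array([.7095,.0425,.297]);print(rel(k+[0,0,.006],107))
# arc: hinge from knob
th=np.pi-np.arcsin((k[2]-.165)/.1401); hinge=k[:2]-L2W(-.1401*np.cos(th),0); print("open ang",th-a,"hinge",hinge)
for an in np.arange(th-a,-.05,-.15).tolist()+[0]:
    p=np.r_[hinge+L2W(-.1401*np.cos(an+a),0),.165+.1401*np.sin(an+a)+.006]; d=p-(k+[0,0,.006]); print(round(an,2),p.round(4),"fwd,down mm",round(float(-d[:2]@L2W(1,0))*1e3,1),round(-d[2]*1e3,1))
E
```

```text
13.6333 [0.70790551 0.03469798 0.36984978] [-0.14459378  0.98948893 -0.00115345 -0.00172138]
13.6833 [0.7076751  0.03389838 0.37004675] [-0.14397172  0.98957973 -0.00120883 -0.0016257 ]
13.7333 [0.70764758 0.03345391 0.37023287] [-0.14357804  0.98963732 -0.00117293 -0.00139751]
[-0.1 -0.2 -0.5 -4.5  8.5 67.3]
open ang 1.8695029556797174 hinge [0.6646285  0.02869572]
1.87 [0.7095 0.0425 0.303 ] fwd,down mm 0.0 -0.0
1.72 [0.6901 0.0365 0.3085] fwd,down mm 20.3 -5.5
1.57 [0.6702 0.0304 0.311 ] fwd,down mm 41.1 -8.0
1.42 [0.6502 0.0242 0.3103] fwd,down mm 62.1 -7.3
1.27 [0.6304 0.0182 0.3065] fwd,down mm 82.7 -3.5
1.12 [0.6115 0.0123 0.2996] fwd,down mm 102.6 3.4
0.97 [0.5937 0.0069 0.2898] fwd,down mm 121.2 13.2
0.82 [0.5775 0.0019 0.2774] fwd,down mm 138.1 25.6
0.67 [ 0.5633 -0.0025  0.2626] fwd,down mm 153.0 40.4
0.52 [ 0.5514 -0.0062  0.2457] fwd,down mm 165.5 57.3
0.37 [ 0.542  -0.009   0.2272] fwd,down mm 175.3 75.8
0.22 [ 0.5353 -0.0111  0.2074] fwd,down mm 182.2 95.6
0.07 [ 0.5316 -0.0122  0.1867] fwd,down mm 186.2 116.3
0 [ 0.5308 -0.0125  0.177 ] fwd,down mm 186.9 126.0
```

Emit:
move_arm --pt "0 0 -0.5 -4.5 8.5 15 0" --pt "0 0 -0.5 -4.5 8.5 35 0" --pt "0 0 -0.5 -4.5 8.5 50 0.2" --pt "0 0 -0.5 -4.5 8.5 62 0.4" --pt "0 0 -0.5 -4.5 8.5 66 0.5" --pt "0 0 -0.5 -4.5 8.5 66 0.85" --pt "0 0 -0.5 -4.5 8.5 66 0.85" --pt "0 0 -0.5 -4.5 8.5 66 0.85" --pt "0 0 -0.5 -4.5 8.5 66 0.85" --squeeze 25

```text
t: 14.53
tcp_pos: [0.711, 0.0426, 0.3052]
tool_rot: [-0.148, 0.989, -0.002, 0.0]
force: [0.7, -3.5, -0.5]
finger_gap: 0.235
gripper_force: 24.5
```

Emit:
move_arm --pt "0 0 0 13 0 -4 0.85" --pt "0 0 0 27 0 -6.5 0.85" --pt "0 0 0 41 0 -8 0.85" --pt "0 0 0 55 0 -8 0.85" --pt "0 0 0 69 0 -6.5 0.85" --pt "0 0 0 83 0 -3.5 0.85" --pt "0 0 0 96 0 1 0.85" --pt "0 0 0 109 0 6.5 0.85" --pt "0 0 0 121 0 13 0.85" --pt "0 0 0 133 0 21 0.85" --pt "0 0 0 143 0 30 0.85" --pt "0 0 0 153 0 40 0.85"

```text
t: 15.53
tcp_pos: [0.5663, -0.0025, 0.2669]
tool_rot: [-0.149, 0.989, -0.003, 0.003]
force: [2.7, -4.2, 1.1]
finger_gap: 0.235
gripper_force: 25.5
```

```bash
python3 - <<'E'
from h import *
s=readout.sense(); print(s["t"],s["tcp_pos"],s["tool_rot"],s["force"],s["finger_gap"])
for n,p in(("0.52",[.5514,-.0062,.2457]),(".37",[.542,-.009,.2272]),(".22",[.5353,-.0111,.2074]),(".07",[.5316,-.0122,.1867]),("0",[.5308,-.0125,.177])): print(n,rel(p)[3:])
E
```

```text
15.5333 [ 0.56625821 -0.00246315  0.26686922] [-0.1485714   0.98889119 -0.003295    0.00314441] [ 2.66536222 -4.15896238  1.07862444] 0.23502074984197938
0.52 [15.4  1.  21.1]
.37 [25.3  1.2 39.5]
.22 [32.4  1.3 59.3]
.07 [36.4  1.5 80. ]
0 [37.3  1.5 89.7]
```

Emit:
move_arm --pt "0 0 0 9 0 11 0.85" --pt "0 0 0 16 0 23 0.85" --pt "0 0 0 22 0 36 0.85" --pt "0 0 0 27 0 49 0.85" --pt "0 0 0 31 0 62 0.85" --pt "0 0 0 33 0 76 0.85" --pt "0 0 0 34 0 83 0.85" --pt "0 0 0 34 0 86 0.85" --pt "0 0 0 34 0 89 0.85" --pt "0 0 0 34 0 91 0.85" --pt "0 0 0 34 0 91 0.85"

```text
t: 16.45
tcp_pos: [0.5331, -0.0128, 0.1754]
tool_rot: [-0.149, 0.989, -0.003, 0.001]
force: [-2.4, -6.1, 5.3]
finger_gap: 0.235
gripper_force: 26.7
```

Emit:
move_arm --pt "0 0 0 0 0 2 0.85" --pt "0 0 0 0 0 4 0.85" --pt "0 0 0 0 0 4 0.85"

```text
t: 16.7
tcp_pos: [0.5339, -0.0127, 0.1736]
tool_rot: [-0.149, 0.989, -0.003, 0.002]
force: [-4.0, -4.0, 18.4]
finger_gap: 0.235
gripper_force: 27.9
```

Emit:
move_arm --pt "0 0 0 0 0 -4 0.85" --pt "0 0 0 0 0 -4 0.3" --pt "0 0 0 0 0 -4 0" --pt "0 0 0 0 0 -4 0" --pt "0 0 0 0 0 -25 0" --pt "0 0 0 0 0 -60 0" --pt "0 0 0 0 0 -60 0" --pt "0 0 0 0 0 -60 0" --squeeze 20

```text
t: 17.37
tcp_pos: [0.5327, -0.0108, 0.2308]
tool_rot: [-0.149, 0.989, -0.001, 0.001]
force: [-0.2, -0.2, -0.1]
finger_gap: 1.0
gripper_force: 0.0
```

```bash
python3 - <<'E'
from h import *
for i in range(2):
    c=Cam("scene"); s=readout.sense(); print(s["t"],s["tcp_pos"],s["tool_rot"],s["force"],s["finger_gap"])
t=Cam("top")
for nm,C in(("top",t),("scene",c)):
    P=C.cloud(); q=P[C.img.max(2)<45];
    g=q[np.linalg.norm(q-[.531,-.0125,.171],axis=1)<.022]; print(nm,"guard",len(g),g.mean(0) if len(g) else 0,g[:,2].max() if len(g) else 0)
    q=P.reshape(-1,3); q=q[(np.hypot(q[:,0]-.451,q[:,1]-.105)<.03)&(q[:,2]>.108)&(q[:,2]<.14)]; print("stop",len(q),np.median(q[:,2]),cv2.minEnclosingCircle((q[:,:2]*1e3).astype(np.float32)) if len(q)>3 else 0)
print(rel([.451,.105,.2],110),rel([.451,.105,.1155],110))
E
```

```text
17.4167 [ 0.53153207 -0.01059702  0.22953677] [-1.48680343e-01  9.88884804e-01 -9.01927238e-04 -4.30905084e-04] [0.03967732 0.20101718 0.30078727] 1.0055968327236486
17.4667 [ 0.53089033 -0.01052433  0.22871031] [-1.48673765e-01  9.88885090e-01 -5.55284146e-04 -1.44269208e-03] [-0.44808447  0.30595413  0.81847013] 0.9999081164595973
top guard 0 0 0
stop 247 0.11623346979363361 ((450.2720642089844, 104.74368286132812), 20.931745529174805)
scene guard 47 [ 0.53575746 -0.0052653   0.17932369] 0.18612321857916467
stop 204 0.11509054376089223 ((453.31195068359375, 106.14537048339844), 23.08497428894043)
[ -0.   -0.2  -2.9  42.  133.8  28.4] [ -0.   -0.2  -2.9  41.6 133.8 112.9]
```

Emit:
move_arm --pt "0 0 -1 10 35 0 0" --pt "0 0 -2 20 70 10 0" --pt "0 0 -3 31 105 20 0" --pt "0 0 -3 42 134 30 0" --pt "0 0 -3 42 134 35 0" --pt "0 0 -3 42 134 60 0" --pt "0 0 -3 42 134 85 0" --pt "0 0 -3 42 134 100 0.1" --pt "0 0 -3 42 134 108 0.2" --pt "0 0 -3 42 134 112 0.2" --pt "0 0 -3 42 134 112 0.3" --pt "0 0 -3 42 134 112 0.3"

```text
t: 18.52
tcp_pos: [0.4522, 0.1044, 0.1173]
tool_rot: [-0.174, 0.985, -0.001, -0.001]
force: [-0.7, 1.1, -0.7]
finger_gap: 0.701
gripper_force: 0.0
```

Centred, with no contact. I'll grip lightly and twist clockwise (positive about tool z).

Emit:
move_arm --pt "0 0 0 0 0 0 0.65" --pt "0 0 0 0 0 0 0.65" --pt "0 0 0 0 0 0 0.65" --pt "0 0 6 0 0 0 0.65" --pt "0 0 12 0 0 0 0.65" --pt "0 0 18 0 0 0 0.65" --pt "0 0 24 0 0 0 0.65" --pt "0 0 30 0 0 0 0.65" --pt "0 0 36 0 0 0 0.65" --pt "0 0 40 0 0 0 0.65" --pt "0 0 40 0 0 0 0.65" --squeeze 20

```text
t: 19.43
tcp_pos: [0.4521, 0.1046, 0.118]
tool_rot: [0.173, 0.985, -0.001, 0.0]
force: [-1.1, 2.2, 3.3]
finger_gap: 0.454
gripper_force: 19.7
```

```bash
python3 - <<'E'
from h import *
s=readout.sense(); print(s["t"],s["tcp_pos"],s["tool_rot"],s["force"],s["ft_torque"],s["finger_gap"],s["gripper_force"])
E
```

```text
19.4333 [0.45214498 0.10462563 0.11796779] [ 1.73209490e-01  9.84884351e-01 -1.10221586e-03  2.69598803e-04] [-1.0697079   2.2412312   3.33419993] [0.15847406 0.19115219 0.01246816] 0.4539104417881593 19.73702842835337
```

Emit:
move_arm --pt "0 0 40 0 0 0 0.65" --pt "0 0 0 0 0 -3 0.65" --pt "0 0 0 0 0 -6 0.65" --pt "0 0 0 0 0 -6 0.4" --pt "0 0 0 0 0 -6 0.2" --pt "0 0 0 0 0 -6 0.1" --pt "0 0 0 0 0 -20 0.1" --pt "0 0 0 0 0 -60 0" --pt "0 0 0 0 0 -100 0" --pt "0 0 0 0 0 -100 0"

```text
t: 20.27
tcp_pos: [0.456, 0.1048, 0.2229]
tool_rot: [0.173, 0.985, -0.0, 0.006]
force: [0.8, 0.4, 0.4]
finger_gap: 1.001
gripper_force: 0.0
```

```bash
python3 - <<'E'
from h import *
from scipy.optimize import least_squares
c=Cam("scene");t=Cam("top")
for nm,C in(("top",t),("scene",c)):
    P=C.cloud(); q=P.reshape(-1,3); q=q[(np.hypot(q[:,0]-.451,q[:,1]-.105)<.018)&(q[:,2]>.105)&(q[:,2]<.14)]; print(nm,"stop",len(q),np.percentile(q[:,2],[50,80]) if len(q) else 0)
q=c.cloud()[c.img.max(2)<60]
for n,p,r in(("guard",[.531,-.0125,.171],.011),("gear",[.578,.089,.237],.014)):
    g=q[np.linalg.norm(q-p,axis=1)<r+.01]; x=least_squares(lambda v:np.linalg.norm(g-v,axis=1)-r,p,loss='soft_l1',f_scale=.002).x; print(n,len(g),x)
a=cv2.resize(c.img[140:320,190:430],None,fx=3.3,fy=3.3,interpolation=cv2.INTER_CUBIC); cv2.imwrite("pics/s6.png",a[:,:,::-1])
E
```

```text
top stop 0 0
scene stop 142 [0.12304084 0.12477777]
guard 48 [ 0.53557278 -0.01130251  0.17311256]
gear 130 [0.57667543 0.08987951 0.2367532 ]
```

View pics/s6.png

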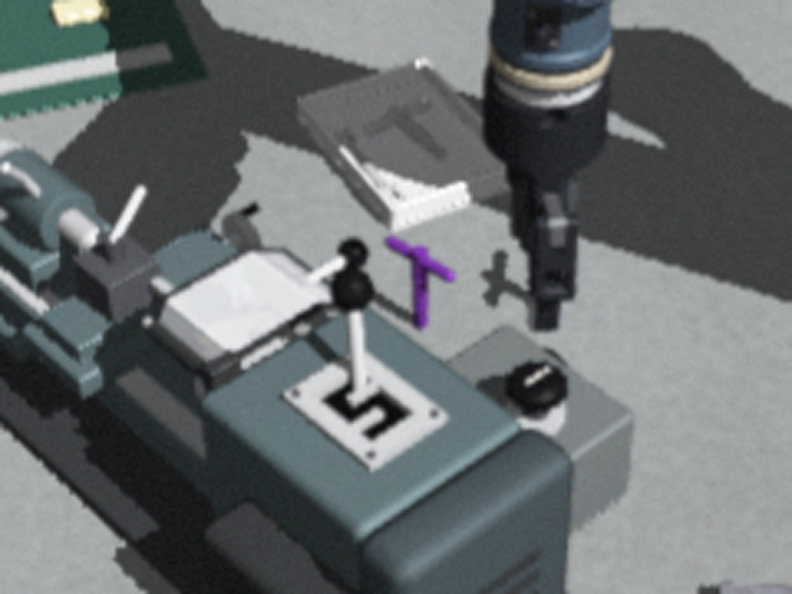

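The last picture shows everything done. The mushroom is up (top at z 0.1245), the guard is down over the chuck, the lever is home in the right slot, the key lies flat in the tray, and the robot is touching nothing. Handing in.

```bash
python3 -c "
from station import order
print(order.sign_off())"
```

```text
the job is handed in; nothing more can be done
None
```

I did the job in the order asked and handed it in at about 20 s. By the last camera check the stop had sprung back up, the lever was home in low gear, the key lay flat in the tray and the guard was down; one risk is that joint 6 read -2.854 rad against its -2.85 limit for a moment while I tilted the key.

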